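# Load the bead carrier and hold it against the sprung stop

## Task

On the black optical breadboard, put the two white beads from the cork rings into the two empty wells of the blue carrier, one bead per well. Then slide the carrier, fin at the back and bead row leading, flat and about centred against the steel plate of the sprung stop, and press until the yellow pointer stands in the green band, never on to the end of its travel; finish holding it there, steadily pushing with the gripper and not letting go, so that a colleague can screw the carrier down. Leave the other things on the bench where they are.

Things in the scene. Friction and masses are not known exactly. Their poses are not given: they have to be found in the camera images.
- carrier: Loose blue block, 100 (x) by 150 (y) by 28 mm high, 0.2 to 0.35 kg, on the breadboard (its top is 12 mm above the work surface). Origin: centre of underside, z up. Three wells in a row at x = +27 mm, 36 mm wide, 10 mm deep. On top a grip fin at x = -33 mm: 12 mm thick (x), 50 mm long (y), 28 to 62 mm above the underside; 39 mm free to the middle bead. The flat front (x = +50 mm) goes to the stop.
- fin (a point): Point in the fin of the carrier, carrier frame (-33, 0, 50) mm: a good place to grip it with the fingers closing along the carrier's x.
- well1 (a point): Centre of the floor of a well of the carrier, at carrier y = -50 mm (empty at the start); rim 10 mm higher; axes as the carrier's. The centre of a seated bead is 15 mm above this floor, within 3 mm sideways.
- well2 (a point): Centre of the floor of a well of the carrier, at carrier y = 0 mm (holds bead3 at the start); rim 10 mm higher; axes as the carrier's. The centre of a seated bead is 15 mm above this floor, within 3 mm sideways.
- well3 (a point): Centre of the floor of a well of the carrier, at carrier y = 50 mm (empty at the start); rim 10 mm higher; axes as the carrier's. The centre of a seated bead is 15 mm above this floor, within 3 mm sideways.
- bead1_center (a point): Centre of a white ceramic ball, 30 mm diameter, 35 g. At the start it sits on the left (+y) cork ring. The ring is fixed, 40 mm outside, 22 mm inside diameter, 12 mm high, on the breadboard; the bead's centre is 22 mm above the breadboard.
- bead2_center (a point): Centre of a white ceramic ball, 30 mm diameter, 35 g. At the start it sits on the right (-y) cork ring. The ring is fixed, 40 mm outside, 22 mm inside diameter, 12 mm high, on the breadboard; the bead's centre is 22 mm above the breadboard.
- bead3_center (a point): Centre of a white ceramic ball, 30 mm diameter, 35 g. It lies in the middle well of the carrier from the start.
- stop: Aluminium sprung stop, bolted to the breadboard: base and back block 160 mm wide (y), x -20 to +50 mm, 47 mm high. Origin: centre of its underside, on the breadboard. Its x axis is the pushing direction. A steel plate in front is its moving part. On its top, either side of the pointer, a green band (x 7 to 15 mm) and a red one (15 to 25 mm).
- stop_face (a point): Centre of the front face of the steel stop plate (150 mm wide in y, 2 to 42 mm above the breadboard), which looks to the stop's -x; 20 mm above the breadboard; at rest at stop x = -50 mm. It moves with the plate.
- stop_plate (a joint): Travel of the stop plate along the stop's +x, in m: 0 at rest (pushed out by the spring), 0.025 fully in. Spring about 0.7 N per mm, no preload. The yellow pointer tip moves with the plate; it stands in the green band from 0.007 to 0.015 (about 5 to 10.5 N) and in the red beyond.
- driver: Bystander: screwdriver 160 mm long lying on the breadboard near the robot. Origin about its middle.
- beaker: Bystander: glass beaker, 68 mm across, 75 mm high, on the breadboard at the far left. Origin: centre of its underside.
- module: Bystander: orange solar cell module 110 by 110 by 6 mm lying on the breadboard at the far right. Origin: centre of its underside.
- bottle: Bystander: amber jar 64 mm across, 80 mm high, on the bench left of the breadboard. Origin: centre of its underside.
- spare_ring: Bystander: large empty cork ring, 70 mm across, 16 mm high, on the bench right of the breadboard. Origin: centre of its underside.
There are look-alikes about, which are no part of the job. What is shaped like the part that bears bead1_center but pink or purple is not meant.

How it is judged:
On the way, in this order (a step that is already met when the one before it is completed fails the run):
1. all three wells of the carrier hold one bead each (((horizontal distance between bead1_center and well1 below 0.008 m and z of bead1_center in the frame of well1 between 0.01 and 0.019 m) or (horizontal distance between bead2_center and well1 below 0.008 m and z of bead2_center in the frame of well1 between 0.01 and 0.019 m) or (horizontal distance between bead3_center and well1 below 0.008 m and z of bead3_center in the frame of well1 between 0.01 and 0.019 m)) and ((horizontal distance between bead1_center and well2 below 0.008 m and z of bead1_center in the frame of well2 between 0.01 and 0.019 m) or (horizontal distance between bead2_center and well2 below 0.008 m and z of bead2_center in the frame of well2 between 0.01 and 0.019 m) or (horizontal distance between bead3_center and well2 below 0.008 m and z of bead3_center in the frame of well2 between 0.01 and 0.019 m)) and ((horizontal distance between bead1_center and well3 below 0.008 m and z of bead1_center in the frame of well3 between 0.01 and 0.019 m) or (horizontal distance between bead2_center and well3 below 0.008 m and z of bead2_center in the frame of well3 between 0.01 and 0.019 m) or (horizontal distance between bead3_center and well3 below 0.008 m and z of bead3_center in the frame of well3 between 0.01 and 0.019 m))), for 0.2 s.
2. the loaded carrier is pressed square against the stop plate by the fingers, pointer in the green band (all of step 1 and value of joint stop_plate between 0.007 and 0.015 m and contact force between carrier and stop between 3.5 and 14 N and angle between the x axis of carrier and the x axis of stop, either way round below 0.07 rad and angle between carrier's own z axis and vertical below 0.06 rad and y of carrier in the frame of stop between -0.025 and 0.025 m and x of carrier in the frame of stop below -0.078 m and contact force between the fingers and carrier above 1 N), for 0.5 s.
At the end, for the whole second after the job is handed in: Each of the 3 wells holds a seated bead; carrier flat (0.06 rad), square to the stop (0.07 rad), centred within 25 mm, its front on the stop plate; plate in 7 to 15 mm (green band, 3.5 to 14 N), carrier still, fingers still pushing the carrier (over 1 N) (all of step 2 and linear speed of carrier below 0.01 m/s); the arm keeps its last pose, push and grip.
It fails at once if the stop plate is driven to the end of its travel (over 22 mm) or pressed with over 30 N (value of joint stop_plate above 0.022 m or contact force between carrier and stop above 30 N).
It fails at once if a bystander is moved by more than 20 mm (distance of any of driver, beaker, module, bottle, spare_ring from where it was at the start of the episode above 0.02 m).
It also fails if it takes over 59 s, if anything falls off the work surface, if the arm or the gripper's body presses on something with over 40 N, if the wrist force passes 120 N, or if a joint passes its speed limit or range.

## Robot

A 7-joint arm with a two-finger parallel gripper is mounted at the origin on the work surface. World frame = base frame: x ahead of the robot, y to its left, z up, the work surface at z = 0. Lengths are in m, angles in rad, forces in N, time in s.
With the tool pointing down it reaches from about 0.425 to 0.925 m from the base axis. Payload 6.8 kg.
Tool frame: the origin (TCP) lies at the very end of the fingers, on their centre line; the grasp point (between the pads) lies 19 mm behind it (r.tcp_to_grasp is the distance from the TCP to the grasp point, in m); z points along the fingers, y is the line along which they close (so a half turn about z gives the same grasp; the last joint's range is limited). The gripper opens to 85 mm and grips with 20 to 120 N. Pads are 22 mm wide; open, the fingers measure 114 mm over their backs; the gripper's body (76 mm by 85 mm) begins 54 mm behind the grasp point. The pads swing forward as they close: fully open they stand 13 mm farther back than shut.
Start: joints at [-1.292, 0.477, 0.022, 1.555, -0.011, 1.109, -0.083], TCP at [0.255, 0.625, 0.231] pointing down, gripper open.
Joint ranges: [-2.96, 2.96], [-0.34, 2.1], [-1.41, 1.46], [0.24, 2.44], [-1.37, 4.51], [0.17, 1.92], [-2.96, 2.96]. Speed limits (rad/s): [2.39, 2.39, 3.14, 3.14, 3.14, 3.14, 3.14].

## Interface

Orientations are given as a rotation vector (axis times angle).
In Python, from bench import r gives the robot as it stands.
- The arm moves only by the tool step_arm, never from a script. Its argument "moves" is a list of rows, each a list of 7 numbers: the shift along the tool's x, y, z in mm, then the turn, a rotation vector about the tool's x, y, z in rad, then the finger opening in mm, from 0 to 85.4. A call has 1 to 8 rows; each row is the pose to reach, as a shift and turn from the pose commanded when the call began, along the tool's axes at that moment; what a row does not reach only later rows make up. A row lasts 1/10 s, in which the tool goes at most 50 mm and 8.59 degrees, less where a joint would pass 70% of its speed; a pose out of reach is approached as far as the arm can. A call with a gripper value outside its range is refused whole. The fingers move at their own pace and stop on an object; "grip_force" is the grip in N (left out, the last holds). Time passes only in rows, so rows that repeat a pose let the fingers close. It gives the time, the measured TCP pose, the force, the opening and the grip force at its end, in the units of the state.
- r.get_obs(): the state, without advancing time (a new reading comes with each control period).
- r.grab_frame(name): name is "scene" or "top"; returns a dict with "image" (400x640x3 uint8, red, green, blue), "depth" (400x640 float32, m along the optical axis (not along the pixel's ray), 0 where there is no reading), "mtx" (3x3 intrinsics, pixels), "rvec" (rotation vector, rad) and "tvec" (3), from world to camera coordinates, as OpenCV has them. Camera axes: x right, y down, z forward; pixel columns grow to the right and rows downward; lengths in m; the calibration is good to about 2 mm. A picture is of the moment at which its call begins.
- r.hand_in(): hands the job in; it is judged then, once.
The state is a dict: "clock": time; "joints": joint angles; "qvel": joint speeds; "tau": joint torques, N m; "tcp_pos": TCP position; "orientation": TCP orientation; "contact_force": force on the tool from outside, world axes, zero at the start; "moment": the same for the moment, N m; "grip_width": finger opening in m; "gripper_force": force on a finger pad.
Only numpy, scipy, OpenCV 4.12 (cv2) and the standard library are available. Lean on these libraries where they do the work, as an engineer would, in place of code of your own. Each camera call takes 0.05 s, during which the arm holds its last target. There are 200 camera calls.

## Working session

There is one attempt and no reset: what is moved stays moved. The work goes in short steps, Python scripts to look and compute and a tool call to move; the robot and the scene stay as the last step left them, time stands still between calls to the robot, and variables do not carry over. Pictures are saved under pics/ and viewed, at most 10 in all, crops included, and the job is handed in when it is done.

Besides the shell and the picture viewer there is one more tool, called after "Request:" in YAML: its name, and indented under it one key for each argument. step_arm: Moves the arm, as the interface text tells. Its arguments: {"type":"object","properties":{"moves":{"type":"array","items":{"type":"array","items":{"type":"number"}}},"grip_force":{"type":"number"}},"required":["moves"]}

```bash
mkdir -p pics; cat > h.py <<'E'
import numpy as np, cv2
from bench import r
from scipy.spatial.transform import Rotation as R
def cloud(f):
    d=f["depth"];K=f["mtx"];v,u=np.mgrid[:400,:640]
    P=np.dstack([(u-K[0,2])/K[0,0]*d,(v-K[1,2])/K[1,1]*d,d])
    Rm=cv2.Rodrigues(np.array(f["rvec"],float))[0]
    return (P-np.array(f["tvec"]).ravel())@Rm
E
python3 - <<'E'
from h import *
o=r.get_obs();print({k:np.round(v,3) for k,v in o.items()})
for n in("top","scene"):
    f=r.grab_frame(n);np.savez(n+"0.npz",**f);cv2.imwrite(f"pics/{n}0.png",f["image"][...,::-1])
    print(n,f["mtx"],f["rvec"],f["tvec"])
E
```

```text
{'clock': np.float64(0.0), 'joints': array([-1.292,  0.478,  0.022,  1.556, -0.012,  1.109, -0.083]), 'qvel': array([ 0.001, -0.002, -0.   , -0.001,  0.   ,  0.001,  0.001]), 'tau': array([-0.0000e+00, -5.9644e+01,  1.6080e+00, -2.8119e+01,  1.2000e-02,
        9.0000e-03, -0.0000e+00]), 'tcp_pos': array([0.254, 0.625, 0.23 ]), 'orientation': array([-6.040e-01, -3.083e+00,  3.000e-03]), 'contact_force': array([-0.19 , -0.128,  0.251]), 'moment': array([0.019, 0.068, 0.023]), 'gripper_force': np.float64(0.0), 'grip_width': np.float64(0.086)}
top [[475.5865888    0.         322.39596861]
 [  0.         475.5865888  201.41805864]
 [  0.           0.           1.        ]] [ 2.12786739 -2.09244283  0.17992058] [0.01174066 0.50288572 1.23092278]
scene [[481.93479567   0.         318.72416208]
 [  0.         481.93479567 195.004502  ]
 [  0.           0.           1.        ]] [ 0.81775372  2.58190577 -1.07452994] [ 0.3900121  -0.16192847  1.55276087]
```

View pics/top0.png

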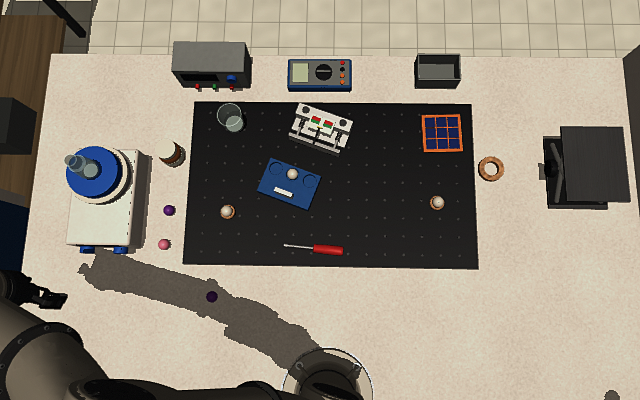

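View pics/scene0.png

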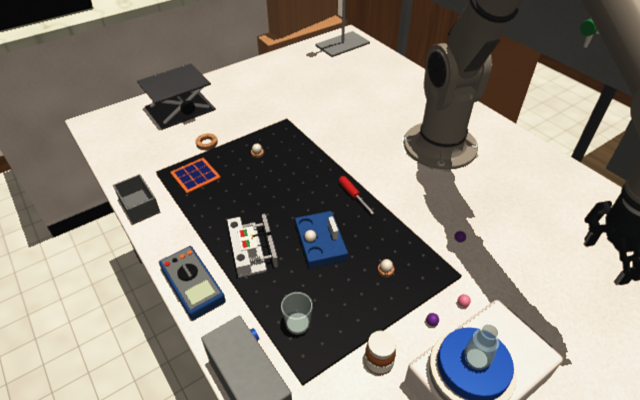

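The top view shows the carrier at about (289,184) with its white fin at (283,190), and beads at (228,211), (437,202) and (292,174). The stop is at about (322,125), turned slightly. The scene view agrees.

```bash
cat > m.py <<'E'
from h import *
import sys
def measure(fs):
  for n,f in fs.items():
    P=cloud(f);im=f["image"].astype(int);hsv=cv2.cvtColor(f["image"],cv2.COLOR_RGB2HSV).astype(int)
    X,Y,Z=P[...,0],P[...,1],P[...,2]
    print(n)
    reg=(X>.35)&(X<.95)&(Y>-.4)&(Y<.4)
    def rect(m,lab):
        m=m.astype(np.uint8)
        k,l,s,c=cv2.connectedComponentsWithStats(m)
        i=1+np.argmax(s[1:,4]);q=l==i
        (cx,cy),wh,a=cv2.minAreaRect((P[q][:,:2]*1000).astype(np.float32))
        print(lab,s[i,4],"c",round(cx,1),round(cy,1),np.round(wh,1),"ang",round(a,2),"z",np.round(np.median(Z[q])*1000,1))
    blue=(hsv[...,0]>100)&(hsv[...,0]<125)&(hsv[...,1]>120)&reg&(abs(Y-.08)<.2)&(X>.4)
    rect(blue&(abs(Z-.040)<.006),"carrier top")
    rect(reg&(abs(Z-.074)<.006)&(hsv[...,1]<80)&(abs(Y-.08)<.15)&(X<.72),"fin top")
    rect(reg&(abs(Z-.059)<.006)&(abs(Y-.03)<.13)&(X>.68),"stop top")
    rect(reg&(abs(Z-.054)<.004)&(abs(Y-.03)<.13)&(X>.66),"plate top?")
    # balls: least-squares sphere centre from depth points + ray of blob
    for lab,(bx,by) in dict(b1=B[0],b2=B[1],b3=B[2]).items():
        q=(np.hypot(X-bx,Y-by)<.03)&(hsv[...,1]<70)&(hsv[...,2]>80)
        if lab=='b3': q&=(np.hypot(X-bx,Y-by)<.022)
        p=P[q]; p=p[p[:,2]>.028 if lab!='b3' else p[:,2]>.046]
        if len(p)<15: print(lab,'few');continue
        from scipy.optimize import least_squares
        s=least_squares(lambda c:np.linalg.norm(p-c,axis=1)-.015,p.mean(0)-[0,0,.01],loss='soft_l1',f_scale=.001)
        print(lab,len(p),np.round(s.x*1000,1),"cost",np.round(np.sqrt(2*s.cost/len(p))*1000,2))
def pix(f,u,v,z):
    K=f["mtx"];Rm=cv2.Rodrigues(np.array(f["rvec"],float))[0];t=np.array(f["tvec"]).ravel()
    d=Rm.T@np.array([(u-K[0,2])/K[0,0],(v-K[1,2])/K[1,1],1]);o=-Rm.T@t
    return o+d*(z-o[2])/d[2]
E
python3 - <<'E'
import m;from m import *
fs={n:dict(np.load(n+"0.npz")) for n in("top","scene")}
t=fs["top"]
m.B=[pix(t,*p)[:2] for p in((228,211,.034),(437,202,.034),(292,174,.057))];print(np.round(m.B,3))
for p in((322,125,.059),(289,184,.04),(283,190,.074)):print(p,pix(t,*p))
measure(fs)
E
```

```text
[[ 0.475  0.277]
 [ 0.508 -0.29 ]
 [ 0.575  0.104]]
(322, 125, 0.059) [0.71505874 0.02505064 0.059     ]
(289, 184, 0.04) [0.55145666 0.11258125 0.04      ]
(283, 190, 0.074) [0.52701515 0.1246936  0.074     ]
top
carrier top 1447 c 553.9 113.7 [150.9 101.6] ang 70.01 z 40.2
fin top 83 c 522.9 125.4 [48.8 12.4] ang 69.82 z 73.9
stop top 855 c 718.5 28.0 [158.6  80.6] ang 70.79 z 58.2
plate top? 376 c 737.5 22.1 [160.  41.] ang 70.61 z 55.5
b1 83 [476.5 281.3  33.9] cost 1.34
b2 84 [ 509.9 -292.1   33.9] cost 1.15
b3 75 [579.1 104.6  45. ] cost 1.45
scene
carrier top 1180 c 552.9 114.8 [153.9 101. ] ang 69.84 z 37.2
fin top 74 c 522.7 127.5 [50.4 12.4] ang 69.85 z 70.7
stop top 657 c 719.8 37.0 [148.6  79.1] ang 70.8 z 55.7
plate top? 777 c 727.4 28.1 [162.4  60. ] ang 70.38 z 54.3
b1 100 [474.3 282.4  31.3] cost 1.29
b2 60 [ 508.3 -291.1   30.9] cost 1.62
b3 75 [578.2 105.1  41.9] cost 1.16
```

```bash
cat > d.py <<'E'
from h import *
import sys
# usage: d.py x y z(mm) yaw(deg, direction of tool y mod 180)
def delta(x,y,z,yaw):
    o=r.get_obs();R0=R.from_rotvec(o["orientation"]);p=o["tcp_pos"]
    best=None
    for a in (yaw,yaw+180):
        a=np.radians(a);ty=np.array([np.cos(a),np.sin(a),0]);tz=np.array([0,0,-1.]);tx=np.cross(ty,tz)
        Rt=R.from_matrix(np.c_[tx,ty,tz]);rv=(R0.inv()*Rt).as_rotvec()
        if best is None or np.linalg.norm(rv)<np.linalg.norm(best):best=rv
    sh=R0.inv().apply(np.array([x,y,z])/1000-p)*1000
    return sh,best,o,R0
if __name__=="__main__":
    sh,rv,o,R0=delta(*map(float,sys.argv[1:5]))
    print("shift",np.round(sh,1),"turn",np.round(rv,3),"\npos",np.round(o["tcp_pos"]*1000,1),"tool y yaw",np.round(np.degrees(np.arctan2(*R0.as_matrix()[[1,0],1])),2),"j",np.round(o["joints"],2),"w",np.round(o["grip_width"]*1000,1),"F",np.round(o["contact_force"],1),"gf",np.round(o["gripper_force"],1),"t",round(float(o["clock"]),2))
E
python3 d.py 476 281.5 150 -20
python3 - <<'E'
from h import *
f=dict(np.load("top0.npz"));P=cloud(f).reshape(-1,3)*1000
a=np.radians(-19.3);u=np.array([np.cos(a),np.sin(a)]);n=np.array([-u[1],u[0]])
s=P[:,:2]@u;l=P[:,:2]@n
q=(P[:,2]>35)&(abs(l-264)<85)&(s>540)&(s<760)
for lo in range(550,730,4):
    k=q&(s>=lo)&(s<lo+4)
    if k.sum():print(lo,k.sum(),np.round(np.percentile(P[k,2],[10,50,90])),np.round([l[k].min(),l[k].max()]))
E
```

```text
shift [-334.6 -234.1   80.8] turn [-1.000e-03  1.000e-03  1.533e+00] 
pos [254.4 624.6 230.4] tool y yaw 67.84 j [-1.29  0.48  0.02  1.56 -0.01  1.11 -0.08] w 85.3 F [ 0.1 -0.6  0.6] gf 0.0 t 0.1
606 115 [38. 47. 55.] [191. 339.]
610 87 [50. 55. 59.] [190. 337.]
614 69 [51. 54. 58.] [192. 338.]
618 19 [51. 52. 62.] [198. 339.]
622 6 [40. 43. 54.] [209. 321.]
626 9 [37. 43. 63.] [207. 320.]
630 11 [37. 39. 63.] [209. 323.]
634 8 [38. 50. 63.] [207. 321.]
638 12 [36. 39. 61.] [207. 322.]
642 9 [40. 42. 65.] [207. 321.]
646 34 [39. 57. 63.] [206. 325.]
650 43 [40. 59. 63.] [205. 324.]
654 51 [42. 59. 63.] [204. 322.]
658 37 [40. 61. 63.] [205. 325.]
662 52 [39. 59. 62.] [206. 325.]
666 47 [39. 58. 61.] [204. 325.]
670 62 [38. 58. 62.] [189. 341.]
674 132 [39. 55. 61.] [184. 343.]
678 78 [53. 58. 62.] [185. 343.]
682 86 [53. 57. 62.] [184. 345.]
686 69 [55. 58. 61.] [184. 341.]
690 80 [54. 58. 61.] [185. 344.]
694 71 [54. 57. 60.] [184. 343.]
698 83 [54. 56. 60.] [185. 344.]
702 76 [54. 56. 60.] [185. 342.]
706 41 [52. 56. 57.] [187. 340.]
```

Request:
step_arm:
  moves:
    - [-42,-29,10,0,0,0.15,60]
    - [-84,-58,20,0,0,0.3,60]
    - [-126,-88,30,0,0,0.45,60]
    - [-167,-117,40,0,0,0.6,60]
    - [-210,-147,50,0,0,0.75,60]
    - [-252,-176,60,0,0,0.9,60]
    - [-294,-205,70,0,0,1.05,60]
    - [-334,-234,80,0,0,1.2,60]

```text
clock: 0.9
tcp_pos: [0.4682, 0.2936, 0.154]
orientation: [-2.246, -2.197, -0.0]
contact_force: [1.9, 0.1, -0.5]
grip_width: 0.0603
gripper_force: 0.0
```

```bash
python3 d.py 476 281.5 100 -20
```

```text
shift [-11.9   8.1  54. ] turn [ 0.    -0.     0.327] 
pos [468.2 293.6 154. ] tool y yaw -1.26 j [-0.96  0.38  0.36  1.94 -0.18  0.85 -0.53] w 60.3 F [ 1.9  0.1 -0.5] gf 0.0 t 0.9
```

Request:
step_arm:
  moves:
    - [0,0,10,0,0,0.15,60]
    - [0,0,25,0,0,0.3,60]
    - [0,0,40,0,0,0.333,60]
    - [0,0,50,0,0,0.333,60]
    - [0,0,50,0,0,0.333,60]
    - [0,0,50,0,0,0.333,60]

```text
clock: 1.5
tcp_pos: [0.4674, 0.2956, 0.1043]
orientation: [-2.571, -1.805, 0.001]
contact_force: [-0.6, -0.3, -1.1]
grip_width: 0.06
gripper_force: 0.0
```

```bash
python3 d.py 476 281.5 27 -20
```

```text
shift [-10.3  12.9  77.3] turn [-0.     0.     0.002] 
pos [467.4 295.6 104.3] tool y yaw -19.86 j [-0.99  0.46  0.41  1.98 -0.26  0.75 -0.78] w 60.0 F [-0.6 -0.3 -1.1] gf 0.0 t 1.5
```

Request:
step_arm:
  moves:
    - [-5,7,20,0,0,0,60]
    - [-10,13,45,0,0,0,60]
    - [-10,13,65,0,0,0,60]
    - [-10,13,65,0,0,0,60]
    - [-10,13,65,0,0,0,60]

```text
clock: 2.0
tcp_pos: [0.4767, 0.2819, 0.0401]
orientation: [-2.573, -1.803, -0.001]
contact_force: [-0.5, 0.0, 0.5]
grip_width: 0.06
gripper_force: 0.0
```

```bash
python3 d.py 476 281.5 27 -20; python3 -c "
from h import *
f=r.grab_frame('scene');cv2.imwrite('pics/s1.png',cv2.resize(f['image'][200:320,320:480,::-1],None,fx=4,fy=4))"
```

```text
shift [-0.6 -0.5 13.1] turn [ 0.    -0.001  0.001] 
pos [476.7 281.9  40.1] tool y yaw -19.95 j [-0.92  0.56  0.35  2.01 -0.32  0.62 -0.7 ] w 60.0 F [-0.5  0.   0.5] gf 0.0 t 2.0
```

View pics/s1.png

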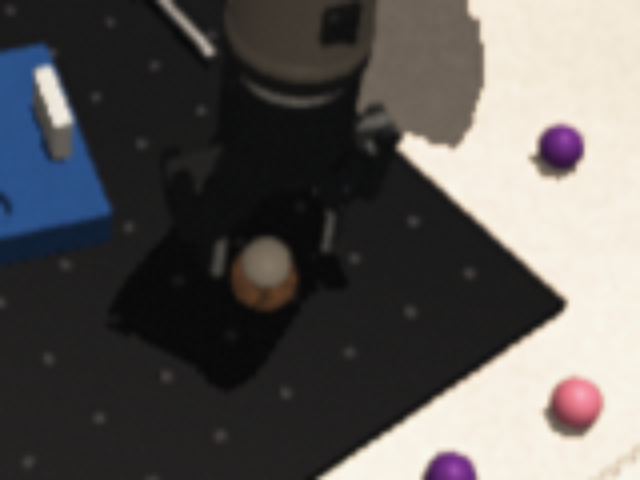

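The bead (at about (267,262) in the crop) lies centred between the two open fingers. I'll go down and grip it.

Request:
step_arm:
  grip_force: 25
  moves:
    - [0,0,7,0,0,0,60]
    - [0,0,14,0,0,0,60]
    - [0,0,14,0,0,0,50]
    - [0,0,14,0,0,0,35]
    - [0,0,14,0,0,0,20]
    - [0,0,14,0,0,0,20]
    - [0,0,14,0,0,0,20]
    - [0,0,14,0,0,0,20]

```text
clock: 2.85
tcp_pos: [0.4748, 0.2821, 0.0254]
orientation: [-2.571, -1.802, 0.003]
contact_force: [-5.7, 1.9, 3.6]
grip_width: 0.0282
gripper_force: 24.4
```

Request:
step_arm:
  moves:
    - [0,0,0,0,0,0,20]
    - [0,0,-15,0,0,0,20]
    - [0,0,-35,0,0,0,20]
    - [0,0,-60,0,0,0,20]
    - [0,0,-60,0,0,0,20]

```text
clock: 3.35
tcp_pos: [0.4793, 0.2824, 0.0894]
orientation: [2.574, 1.8, 0.012]
contact_force: [0.7, -0.3, -0.3]
grip_width: 0.0277
gripper_force: 24.7
```

```bash
python3 d.py 596 151.8 90 -20
```

```text
shift [-82.7 154.4  -0.4] turn [ 0.005 -0.006 -0.001] 
pos [479.3 282.4  89.4] tool y yaw -20.06 j [-0.96  0.49  0.4   1.99 -0.28  0.71 -0.74] w 27.7 F [ 0.7 -0.3 -0.3] gf 24.7 t 3.35
```

Request:
step_arm:
  moves:
    - [-20,38,-5,0,0,0,20]
    - [-41,77,-10,0,0,0,20]
    - [-62,115,-10,0,0,0,20]
    - [-83,154,-10,0,0,0,20]
    - [-83,154,-10,0,0,0,20]
    - [-83,154,-10,0,0,0,20]
    - [-83,154,-10,0,0,0,20]

```text
clock: 4.05
tcp_pos: [0.592, 0.1519, 0.0952]
orientation: [-2.572, -1.803, 0.0]
contact_force: [-0.3, 1.1, -0.4]
grip_width: 0.028
gripper_force: 24.8
```

```bash
python3 d.py 596 151.8 45 -20; python3 -c "
from h import *
f=r.grab_frame('scene');np.savez('s2.npz',**f);cv2.imwrite('pics/s2.png',cv2.resize(f['image'][170:290,250:410,::-1],None,fx=4,fy=4))"
```

```text
shift [ 1.3  3.8 50.2] turn [-0.001 -0.     0.001] 
pos [592.  151.9  95.2] tool y yaw -19.93 j [-0.65  0.56  0.4   1.85 -0.29  0.8  -0.44] w 28.0 F [-0.3  1.1 -0.4] gf 24.8 t 4.05
```

View pics/s2.png

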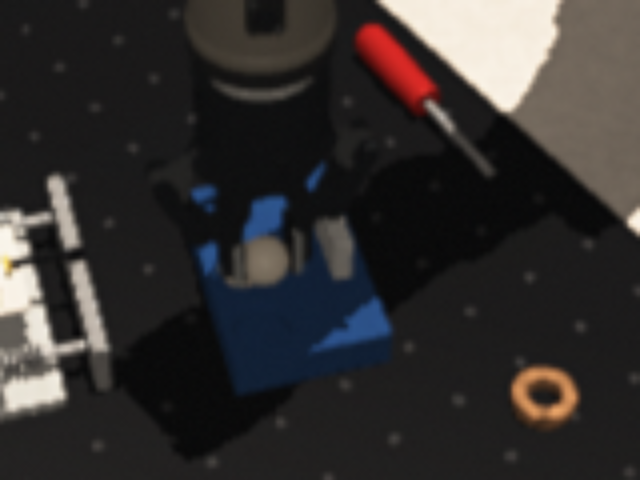

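The bead is held between the pads at crop (265,262), over the left well, and its ring is empty at (545,397). Next I'll measure where the held bead sits relative to the TCP.

```bash
python3 - <<'E'
from h import *
from scipy.optimize import least_squares
f=dict(np.load('s2.npz'));P=cloud(f)
u,v=np.meshgrid(np.arange(640),np.arange(400))
q=np.hypot(u-(250+265/4),v-(170+262/4))<5
p=P[q];p=p[abs(p[:,2]-np.median(p[:,2]))<.02]
s=least_squares(lambda c:np.linalg.norm(p-c,axis=1)-.015,p.mean(0)-[0,0,.01],loss='soft_l1',f_scale=.001)
print(len(p),s.x*1000,s.cost)
E
```

```text
80 [592.35718656 151.77671324 100.84127686] 6.289244245197345e-05
```

Request:
step_arm:
  moves:
    - [1,3,15,0,0,0,20]
    - [1,3,30,0,0,0,20]
    - [1,3,42,0,0,0,20]
    - [1,3,52,0,0,0,20]
    - [1,3,52,0,0,0,20]
    - [1,3,52,0,0,0,20]

```text
clock: 4.7
tcp_pos: [0.5957, 0.1506, 0.043]
orientation: [-2.574, -1.802, 0.001]
contact_force: [0.2, 0.0, -0.0]
grip_width: 0.0278
gripper_force: 24.8
```

```bash
python3 d.py 596 151.8 42 -20
```

```text
shift [ 1.2 -0.1  1. ] turn [-0.     0.001 -0.   ] 
pos [595.7 150.6  43. ] tool y yaw -20.01 j [-0.62  0.64  0.37  1.86 -0.33  0.71 -0.41] w 27.8 F [ 0.2  0.  -0. ] gf 24.8 t 4.7
```

Request:
step_arm:
  moves:
    - [1,0,1,0,0,0,26]
    - [1,0,1,0,0,0,30]
    - [1,0,1,0,0,0,35]
    - [1,0,1,0,0,0,42]
    - [1,0,1,0,0,0,50]
    - [1,0,-10,0,0,0,50]
    - [1,0,-40,0,0,0,50]
    - [1,0,-90,0,0,0,50]

```text
clock: 5.5
tcp_pos: [0.594, 0.1513, 0.1324]
orientation: [-2.572, -1.801, 0.009]
contact_force: [1.0, 0.3, -0.2]
grip_width: 0.05
gripper_force: 0.0
```

```bash
python3 d.py 509.5 -291.8 100 -20
```

```text
shift [-445.1   72.2   33.8] turn [-0.004  0.004  0.   ] 
pos [594.  151.3 132.4] tool y yaw -19.99 j [-0.67  0.52  0.43  1.82 -0.27  0.87 -0.46] w 50.0 F [ 1.   0.3 -0.2] gf 0.0 t 5.5
```

Request:
step_arm:
  moves:
    - [-40,7,0,0,0,0,60]
    - [-80,13,0,0,0,0,60]
    - [-120,20,0,0,0,0,60]
    - [-160,26,0,0,0,0,60]
    - [-200,33,0,0,0,0,60]
    - [-240,39,0,0,0,0,60]
    - [-280,45,0,0,0,0,60]
    - [-320,52,0,0,0,0,60]

```text
clock: 6.3
tcp_pos: [0.5352, -0.1684, 0.1343]
orientation: [2.573, 1.802, 0.001]
contact_force: [0.1, -0.1, -0.6]
grip_width: 0.0601
gripper_force: 0.0
```

Request:
step_arm:
  moves:
    - [-40,7,5,0,0,0,60]
    - [-80,13,15,0,0,0,60]
    - [-125,20,30,0,0,0,60]
    - [-125,20,30,0,0,0,60]
    - [-125,20,30,0,0,0,60]
    - [-125,20,30,0,0,0,60]

```text
clock: 6.9
tcp_pos: [0.5123, -0.2899, 0.1038]
orientation: [-2.572, -1.804, -0.002]
contact_force: [0.1, -0.1, 0.4]
grip_width: 0.0603
gripper_force: 0.0
```

```bash
python3 d.py 509.5 -291.8 40 -20; python3 - <<'E'
import m;from m import *
f=r.grab_frame("top");g=r.grab_frame("scene")
m.B=[(.596,.152),(.5095,-.2918),(.579,.1048)]
measure({"top":f,"scene":g})
cv2.imwrite('pics/t3.png',cv2.resize(np.vstack([f['image'][130:230,220:380,::-1],g['image'][190:290,250:410,::-1]]),None,fx=3,fy=3))
E
```

```text
shift [-2.8 -2.1 63.8] turn [ 0.    -0.001  0.001] 
pos [ 512.3 -289.9  103.8] tool y yaw -19.92 j [ 0.06  0.52  0.46  1.9  -0.32  0.79  0.35] w 60.3 F [ 0.1 -0.1  0.4] gf 0.0 t 6.9
top
carrier top 1436 c 554.0 113.8 [150.8 102.1] ang 69.83 z 40.1
fin top 88 c 522.7 125.5 [49.3 12.8] ang 68.06 z 73.8
stop top 852 c 718.2 28.2 [159.8  81.2] ang 70.45 z 58.1
plate top? 386 c 738.8 21.1 [159.7  38.8] ang 68.91 z 55.4
b1 70 [597.8 151.7  45.2] cost 1.39
b2 465 [ 509.1 -291.2  488.4] cost 4.76
b3 71 [579.6 105.1  45.3] cost 1.25
scene
carrier top 1140 c 553.1 115.2 [154.2 101. ] ang 69.98 z 37.3
fin top 70 c 522.7 126.3 [50.7 13.2] ang 67.99 z 71.2
stop top 626 c 718.0 31.8 [159.4  79.1] ang 69.35 z 55.8
plate top? 793 c 727.1 27.2 [161.5  59.8] ang 70.05 z 54.1
b1 116 [596.1 152.   42.7] cost 1.62
b2 149 [ 507.8 -282.2  164.8] cost 18.68
b3 78 [578.1 106.1  42.1] cost 1.23
```

View pics/t3.png

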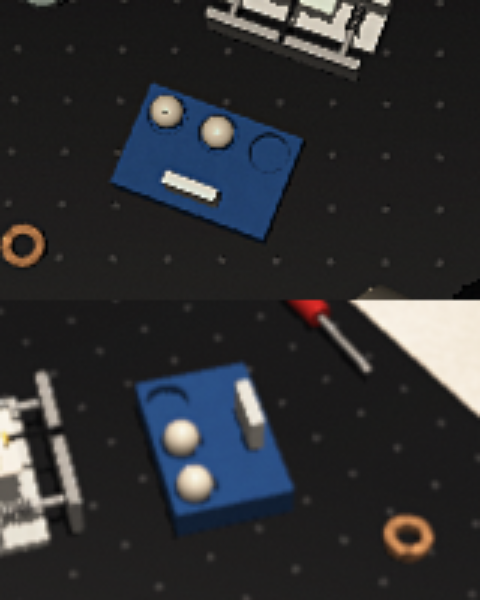

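Bead 1 is seated in the left well (top crop (166,112)), with its centre at 45 mm as expected. The carrier hasn't moved, and the right well at (268,152) is empty. Next I'll grip bead 2.

Request:
step_arm:
  grip_force: 25
  moves:
    - [-3,-2,25,0,0,0,60]
    - [-3,-2,50,0,0,0,60]
    - [-3,-2,67,0,0,0,60]
    - [-3,-2,77,0,0,0,60]
    - [-3,-2,77,0,0,0,60]
    - [-3,-2,77,0,0,0,50]
    - [-3,-2,77,0,0,0,40]
    - [-3,-2,77,0,0,0,20]

```text
clock: 7.8
tcp_pos: [0.5079, -0.2928, 0.0271]
orientation: [-2.572, -1.801, 0.001]
contact_force: [-1.9, 1.8, 5.5]
grip_width: 0.0284
gripper_force: 24.2
```

Request:
step_arm:
  moves:
    - [0,0,0,0,0,0,20]
    - [0,0,0,0,0,0,20]
    - [0,0,0,0,0,0,20]
    - [0,0,0,0,0,0,20]

```text
clock: 8.2
tcp_pos: [0.5077, -0.2928, 0.0271]
orientation: [-2.572, -1.801, 0.0]
contact_force: [-3.7, 1.1, 5.0]
grip_width: 0.0282
gripper_force: 24.2
```

Request:
step_arm:
  moves:
    - [0,0,-15,0,0,0,20]
    - [0,0,-40,0,0,0,20]
    - [0,0,-70,0,0,0,20]
    - [0,0,-80,0,0,0,20]
    - [0,0,-80,0,0,0,20]

```text
clock: 8.7
tcp_pos: [0.5102, -0.294, 0.1088]
orientation: [2.57, 1.8, 0.004]
contact_force: [0.3, -0.6, -1.1]
grip_width: 0.0279
gripper_force: 24.7
```

```bash
python3 d.py 562 58 100 -20
```

```text
shift [348.4 -71.8   8.4] turn [0.005 0.    0.   ] 
pos [ 510.2 -294.   108.8] tool y yaw -20.0 j [ 0.07  0.52  0.47  1.9  -0.32  0.79  0.35] w 27.9 F [ 0.3 -0.6 -1.1] gf 24.7 t 8.7
```

Request:
step_arm:
  moves:
    - [40,-8,0,0,0,0,20]
    - [80,-16,0,0,0,0,20]
    - [120,-25,0,0,0,0,20]
    - [160,-33,0,0,0,0,20]
    - [200,-41,0,0,0,0,20]
    - [240,-50,0,0,0,0,20]
    - [280,-58,3,0,0,0,20]
    - [320,-66,5,0,0,0,20]

```text
clock: 9.5
tcp_pos: [0.5554, 0.0319, 0.1003]
orientation: [-2.573, -1.802, 0.002]
contact_force: [0.8, 0.4, -0.6]
grip_width: 0.028
gripper_force: 24.8
```

Request:
step_arm:
  moves:
    - [28,-6,3,0,0,0,20]
    - [28,-6,3,0,0,0,20]
    - [28,-6,3,0,0,0,20]
    - [28,-6,3,0,0,0,20]

```text
clock: 9.9
tcp_pos: [0.5596, 0.0569, 0.0979]
orientation: [2.575, 1.8, -0.002]
contact_force: [0.3, -0.9, -0.3]
grip_width: 0.0283
gripper_force: 24.8
```

```bash
python3 d.py 562 58 42 -20; python3 - <<'E'
from h import *
from scipy.optimize import least_squares
f=r.grab_frame('scene');P=cloud(f);o=r.get_obs();t=o["tcp_pos"]
hsv=cv2.cvtColor(f["image"],cv2.COLOR_RGB2HSV).astype(int)
q=(np.linalg.norm(P-(t+[0,0,.006]),axis=2)<.018)&(hsv[...,1]<80)
K=f["mtx"];print(q.sum())
p=P[q]
s=least_squares(lambda c:np.linalg.norm(p-c,axis=1)-.015,p.mean(0)-[.0,0,.01],loss='soft_l1',f_scale=.001)
print((s.x-t)*1000,s.cost)
E
```

```text
shift [ 1.9  1.9 55.9] turn [-0.001  0.001 -0.002] 
pos [559.6  56.9  97.9] tool y yaw -20.09 j [-0.55  0.49  0.44  1.96 -0.3   0.75 -0.29] w 28.3 F [ 0.3 -0.9 -0.3] gf 24.8 t 9.9
95
[0.20687427 1.71477154 2.85400686] 7.899587237278713e-05
```

Request:
step_arm:
  moves:
    - [1,1,15,0,0,0,20]
    - [1,1,30,0,0,0,20]
    - [1,1,44,0,0,0,20]
    - [1,1,54,0,0,0,20]
    - [1,1,55,0,0,0,20]
    - [1,1,55,0,0,0,20]

```text
clock: 10.55
tcp_pos: [0.5612, 0.0589, 0.0429]
orientation: [-2.573, -1.802, 0.001]
contact_force: [-0.4, 1.4, -0.9]
grip_width: 0.0282
gripper_force: 24.8
```

```bash
python3 d.py 561.5 57.5 42 -20
```

```text
shift [-1.2  0.8  0.9] turn [-0.001  0.001 -0.   ] 
pos [561.2  58.9  42.9] tool y yaw -20.01 j [-0.51  0.58  0.39  1.98 -0.35  0.65 -0.24] w 28.2 F [-0.4  1.4 -0.9] gf 24.8 t 10.55
```

Request:
step_arm:
  moves:
    - [-1,0,1,0,0,0,26]
    - [-1,0,1,0,0,0,30]
    - [-1,0,1,0,0,0,35]
    - [-1,0,1,0,0,0,42]
    - [-1,0,1,0,0,0,50]
    - [-1,0,-10,0,0,0,50]
    - [-1,0,-40,0,0,0,50]
    - [-1,0,-85,0,0,0,50]

```text
clock: 11.35
tcp_pos: [0.5593, 0.0579, 0.1282]
orientation: [-2.572, -1.801, 0.007]
contact_force: [0.9, 1.0, 0.4]
grip_width: 0.0497
gripper_force: 0.0
```

```bash
python3 d.py 522.7 125.5 140 -20
```

```text
shift [ 51.  -57.6 -11.8] turn [-0.004  0.003  0.   ] 
pos [559.3  57.9 128.2] tool y yaw -20.0 j [-0.58  0.45  0.47  1.94 -0.27  0.81 -0.31] w 49.7 F [0.9 1.  0.4] gf 0.0 t 11.35
```

Request:
step_arm:
  moves:
    - [12,-35,-10,0,0,0,36]
    - [24,-70,-20,0,0,0,36]
    - [38,-105,-20,0,0,0,36]
    - [51,-138,-20,0,0,0,36]
    - [51,-138,-20,0,0,0,36]
    - [51,-138,-20,0,0,0,36]

```text
clock: 11.95
tcp_pos: [0.4487, 0.1538, 0.1491]
orientation: [-2.572, -1.804, -0.002]
contact_force: [1.1, 0.1, -0.5]
grip_width: 0.0366
gripper_force: 0.0
```

```bash
python3 - <<'E'
import m;from m import *
f=r.grab_frame("top");g=r.grab_frame("scene")
m.B=[(.596,.152),(.562,.058),(.579,.1048)]
measure({"top":f,"scene":g})
cv2.imwrite('pics/t4.png',cv2.resize(np.vstack([f['image'][100:230,220:380,::-1],g['image'][190:290,250:410,::-1]]),None,fx=2,fy=2))
E
python3 d.py 522.7 125.7 140 -20
```

```text
top
carrier top 1108 c 554.0 113.6 [150.2 101.5] ang 70.16 z 39.9
fin top 74 c 521.2 121.4 [40.9 11.8] ang 70.25 z 74.5
stop top 838 c 725.0 25.8 [159.9  65.9] ang 70.68 z 58.1
plate top? 407 c 735.7 22.1 [159.9  43.5] ang 69.89 z 55.5
b1 72 [598.8 151.4  45.6] cost 1.47
b2 71 [565.   58.1  46.2] cost 1.31
b3 73 [579.4 105.1  45.1] cost 1.47
scene
carrier top 1101 c 553.1 114.8 [154.3 101. ] ang 69.71 z 37.3
fin top 74 c 522.3 125.8 [52.8 12.6] ang 68.83 z 71.1
stop top 675 c 718.0 31.2 [160.5  78.8] ang 70.42 z 55.6
plate top? 785 c 727.2 27.4 [162.7  59.8] ang 70.3 z 54.4
b1 118 [596.3 151.8  41.9] cost 1.68
b2 112 [561.6  59.3  41.7] cost 2.08
b3 77 [578.7 106.   42. ] cost 1.15
shift [-0.2 77.7  9. ] turn [ 0.001 -0.001 -0.001] 
pos [449.7 152.6 148.9] tool y yaw -20.07 j [-0.87  0.27  0.48  2.13 -0.18  0.78 -0.62] w 36.2 F [ 0.7  0.2 -0.1] gf 0.0 t 12.05
```

View pics/t4.png

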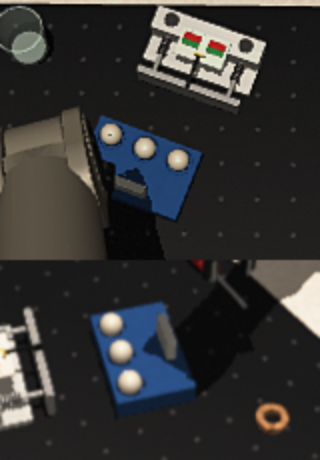

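All three beads are seated in a row (top crop (111,133), (145,148), (178,160)). Next I'll grip the fin.

Request:
step_arm:
  moves:
    - [0,25,0,0,0,0,36]
    - [0,50,0,0,0,0,36]
    - [0,78,0,0,0,0,36]
    - [0,78,10,0,0,0,36]
    - [0,78,30,0,0,0,36]
    - [0,78,50,0,0,0,36]
    - [0,78,50,0,0,0,36]
    - [0,78,50,0,0,0,36]

```text
clock: 12.85
tcp_pos: [0.522, 0.1257, 0.0983]
orientation: [2.574, 1.8, -0.002]
contact_force: [-0.4, 0.9, 0.5]
grip_width: 0.0361
gripper_force: 0.0
```

```bash
python3 d.py 522.7 125.7 47 -20
```

```text
shift [ 0.3  0.7 51.3] turn [-0.001  0.001 -0.001] 
pos [522.  125.7  98.3] tool y yaw -20.07 j [-0.7   0.46  0.44  2.02 -0.29  0.72 -0.43] w 36.1 F [-0.4  0.9  0.5] gf 0.0 t 12.85
```

Request:
step_arm:
  grip_force: 30
  moves:
    - [0,1,15,0,0,0,36]
    - [0,1,30,0,0,0,36]
    - [0,1,42,0,0,0,36]
    - [0,1,51,0,0,0,36]
    - [0,1,51,0,0,0,36]
    - [0,1,51,0,0,0,26]
    - [0,1,51,0,0,0,16]
    - [0,1,51,0,0,0,5]

```text
clock: 13.65
tcp_pos: [0.5233, 0.1264, 0.048]
orientation: [-2.573, -1.802, -0.001]
contact_force: [-0.7, -0.1, 2.4]
grip_width: 0.0112
gripper_force: 30.1
```

Request:
step_arm:
  moves:
    - [0,0,0,0,0,0,5]
    - [0,0,0,0,0,0,5]
    - [0,0,0,0,0,0,5]
    - [0,0,0,0,0,0,5]

```text
clock: 14.05
tcp_pos: [0.5233, 0.1264, 0.0479]
orientation: [-2.573, -1.802, -0.001]
contact_force: [-2.1, 0.6, 6.2]
grip_width: 0.0114
gripper_force: 30.6
```

```bash
python3 d.py 522.7 125.7 47 -19.4
```

```text
shift [-0.9 -0.3  0.9] turn [ 0.    -0.001 -0.01 ] 
pos [523.3 126.4  47.9] tool y yaw -19.99 j [-0.66  0.54  0.39  2.04 -0.34  0.62 -0.38] w 11.4 F [-2.1  0.6  6.2] gf 30.6 t 14.05
```

```bash
python3 d.py 578.2 77.8 48.5 -19.4
```

```text
shift [-26.9  68.2  -0.5] turn [ 0.    -0.001 -0.01 ] 
pos [523.3 126.4  47.9] tool y yaw -19.99 j [-0.66  0.54  0.39  2.04 -0.34  0.62 -0.38] w 11.4 F [-2.1  0.6  6.2] gf 30.6 t 14.05
```

Request:
step_arm:
  moves:
    - [-1,1,-0.5,0,0,0,5]
    - [-3,5,-1,0,0,0,5]
    - [-5,10,-1,0,0,-0.002,5]
    - [-8,16,-1,0,0,-0.004,5]
    - [-11,22,-1,0,0,-0.006,5]
    - [-14,28,-1,0,0,-0.008,5]
    - [-17,34,-1,0,0,-0.01,5]
    - [-20,40,-1,0,0,-0.01,5]

```text
clock: 14.85
tcp_pos: [0.5541, 0.0931, 0.0482]
orientation: [2.565, 1.814, -0.0]
contact_force: [0.3, -0.3, -3.9]
grip_width: 0.0116
gripper_force: 29.2
```

Request:
step_arm:
  moves:
    - [-2,6,0,0,0,0,5]
    - [-4,12,0,0,0,0,5]
    - [-6,17,0,0,0,0,5]
    - [-7,21,0,0,0,0,5]
    - [-7,24,0,0,0,0,5]
    - [-7,24,0,0,0,0,5]
    - [-7,24,0,0,0,0,5]

```text
clock: 15.55
tcp_pos: [0.5739, 0.0794, 0.0483]
orientation: [-2.564, -1.815, 0.0]
contact_force: [0.4, 0.0, -3.1]
grip_width: 0.0116
gripper_force: 29.2
```

```bash
python3 - <<'E'
import m;from m import *
f=r.grab_frame("top");g=r.grab_frame("scene")
u,n=np.array([.9438,-.3305]),np.array([.3305,.9438]);o=np.array([.5782,.0778])
m.B=[o+.060*u+k*n for k in(.05,-.05,0)]
measure({"top":f,"scene":g})
cv2.imwrite('pics/t5.png',cv2.resize(np.hstack([f['image'][90:230,220:380,::-1],g['image'][170:310,210:370,::-1]]),None,fx=2.5,fy=2.5))
E
python3 d.py 578.2 77.8 48 -19.4
```

```text
top
carrier top 636 c 592.5 28.9 [ 69.7 101.7] ang 70.88 z 40.4
fin top 25 c 568.6 60.9 [15.  11.3] ang 68.91 z 74.0
stop top 725 c 727.3 25.2 [159.8  60.5] ang 70.27 z 58.1
plate top? 357 c 739.6 20.7 [159.7  38.1] ang 69.1 z 55.8
b1 few
b2 81 [616.   10.3  69.7] cost 6.79
b3 few
scene
carrier top 867 c 605.4 69.5 [153.1 100.6] ang 70.7 z 37.3
fin top 89 c 573.9 83.7 [39.8 31.2] ang 29.54 z 71.9
stop top 627 c 718.3 32.6 [156.5  78.5] ang 71.03 z 55.6
plate top? 802 c 727.1 27.3 [161.3  60. ] ang 70.36 z 54.3
b1 107 [648.9 106.5  42.5] cost 1.58
b2 134 [618.   19.7  64.6] cost 11.83
b3 81 [632.8  65.7  65.4] cost 7.12
shift [-0.1  4.7  0.3] turn [-0.  0. -0.] 
pos [573.8  79.4  48.3] tool y yaw -19.4 j [-0.54  0.59  0.39  1.94 -0.34  0.67 -0.28] w 11.3 F [ 0.4 -0.1 -3.8] gf 29.2 t 15.65
```

View pics/t5.png

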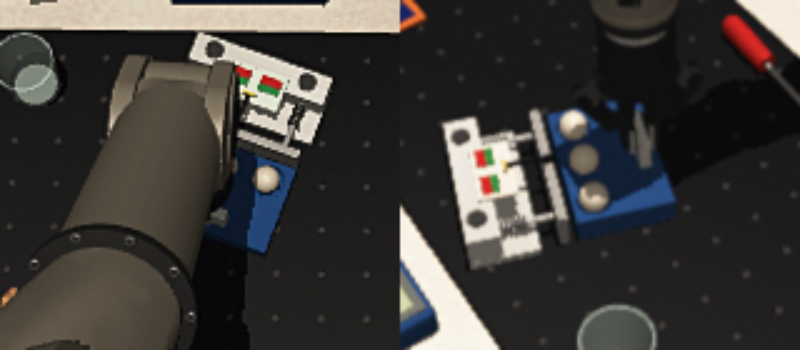

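Request:
step_arm:
  moves:
    - [0,2,0.5,0,0,0,5]
    - [0,4,0.5,0,0,0,5]
    - [0,6,0.5,0,0,0,5]
    - [0,8,0.5,0,0,0,5]
    - [0,10,0.5,0,0,0,5]
    - [0,12,0.5,0,0,0,5]
    - [0,14,0.5,0,0,0,5]
    - [0,14,0.5,0,0,0,5]

```text
clock: 16.45
tcp_pos: [0.5864, 0.0752, 0.048]
orientation: [-2.563, -1.814, 0.002]
contact_force: [-5.9, 1.4, 5.0]
grip_width: 0.0114
gripper_force: 30.6
```

Request:
step_arm:
  moves:
    - [0,0,0,0,0,0,5]
    - [0,0,0,0,0,0,5]
    - [0,0,0,0,0,0,5]

```text
clock: 16.75
tcp_pos: [0.5864, 0.0752, 0.048]
orientation: [-2.563, -1.814, 0.002]
contact_force: [-4.5, 2.5, 5.2]
grip_width: 0.0112
gripper_force: 30.5
```

Request:
step_arm:
  moves:
    - [0,1,0,0,0,0,5]
    - [0,2,0,0,0,0,5]
    - [0,3,0,0,0,0,5]
    - [0,4,0,0,0,0,5]
    - [0,5,0,0,0,0,5]
    - [0,5,0,0,0,0,5]
    - [0,5,0,0,0,0,5]

```text
clock: 17.45
tcp_pos: [0.5895, 0.0741, 0.048]
orientation: [-2.56, -1.813, 0.005]
contact_force: [-11.5, 3.4, 11.2]
grip_width: 0.0115
gripper_force: 31.4
```

```bash
python3 - <<'E'
from h import *
f=r.grab_frame("top");g=r.grab_frame("scene")
u,n=np.array([.9438,-.3305]),np.array([.3305,.9438])
for nm,h,h0 in(("top",f,dict(np.load("top0.npz"))),("scene",g,dict(np.load("scene0.npz")))):
  for tag,k in(("start",h0),("now",h)):
    P=cloud(k);hsv=cv2.cvtColor(k["image"],cv2.COLOR_RGB2HSV).astype(int)
    s=P[...,:2]@u*1000;l=P[...,:2]@n*1000;Z=P[...,2]*1000
    st=(s>595)&(s<720)&(abs(l-264)<82)&(Z>30)
    for c,(a,b) in dict(yellow=(20,34),green=(45,85)).items():
        q=st&(hsv[...,0]>=a)&(hsv[...,0]<=b)&(hsv[...,1]>110)&(hsv[...,2]>60)
        if q.any():print(nm,tag,c,q.sum(),"s",np.round([s[q].min(),np.median(s[q]),s[q].max()],1),"l",np.round([l[q].min(),l[q].max()],1))
    q=st&(s<640)&(Z>47)&(hsv[...,1]<60)&(l<230);q2=st&(s<640)&(Z>47)&(hsv[...,1]<60)&(l>300)
    for qq in(q,q2):
        if qq.sum()>8:print("  plate s med",np.round(np.percentile(s[qq],[5,50,95]),1),qq.sum())
cv2.imwrite('pics/t6.png',np.hstack([cv2.resize(f['image'][95:165,280:360,::-1],None,fx=5,fy=5),cv2.resize(g['image'][205:275,220:300,::-1],None,fx=5,fy=5)]))
E
python3 d.py 591.5 71.2 48 -19.4
```

```text
top start yellow 7 s [653.9 656.8 659.1] l [257.9 270.7]
top start green 44 s [665.1 669.9 674.3] l [235.2 294.3]
  plate s med [608.1 612.7 617.6] 59
  plate s med [608.8 613.  618.2] 60
top now yellow 6 s [663.7 664.8 666.6] l [258.8 267.9]
top now green 23 s [666.1 670.4 673.5] l [235.3 258.5]
  plate s med [596.6 619.2 625.6] 68
scene start yellow 7 s [652.8 655.1 670.8] l [246.4 278.1]
scene start green 23 s [665.4 667.8 670.1] l [238.1 290.4]
  plate s med [607.6 612.1 616.7] 44
  plate s med [608.1 612.7 617.4] 57
scene now yellow 8 s [660.5 663.3 670.8] l [248.4 276.9]
scene now green 23 s [665.4 667.7 670. ] l [234.3 288.3]
  plate s med [596.3 616.7 623.8] 69
  plate s med [596.4 617.2 624.8] 87
shift [-2.1  2.8 -0. ] turn [-0.005 -0.    -0.   ] 
pos [589.5  74.1  48. ] tool y yaw -19.41 j [-0.52  0.61  0.39  1.91 -0.34  0.7  -0.26] w 11.2 F [-10.8   3.9  10.2] gf 31.4 t 17.55
```

View pics/t6.png

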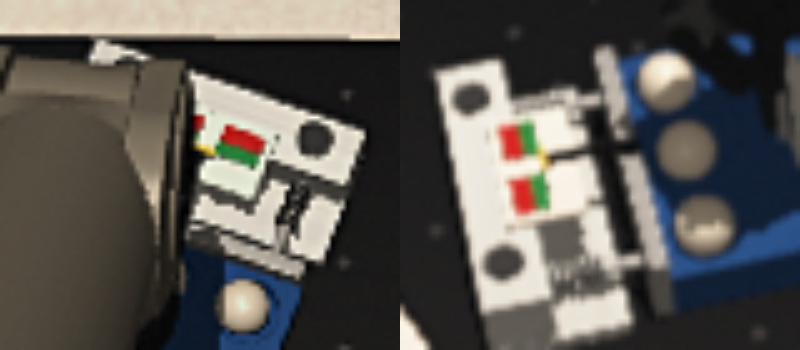

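The pointer tip (scene crop (545,160)) stands just at the near edge of green, and the plate has moved about 7 mm. I'll press about 4 mm further, easing off the downward load.

Request:
step_arm:
  moves:
    - [0,0.5,-0.5,0,0,0,5]
    - [0,1,-0.8,0,0,0,5]
    - [0,2,-0.8,0,0,0,5]
    - [0,3,-0.8,0,0,0,5]
    - [0,4,-0.8,0,0,0,5]
    - [0,4,-0.8,0,0,0,5]
    - [0,4,-0.8,0,0,0,5]

```text
clock: 18.25
tcp_pos: [0.5928, 0.0729, 0.0482]
orientation: [-2.56, -1.813, 0.006]
contact_force: [-10.6, 3.9, 6.5]
grip_width: 0.0116
gripper_force: 30.8
```

```bash
cat > c.py <<'E'
from h import *
u,n=np.array([.9438,-.3305]),np.array([.3305,.9438])
import sys
for nm in("top","scene"):
    k=r.grab_frame(nm);P=cloud(k);hsv=cv2.cvtColor(k["image"],cv2.COLOR_RGB2HSV).astype(int)
    s=P[...,:2]@u*1000;l=P[...,:2]@n*1000;Z=P[...,2]*1000
    q=(s>640)&(s<690)&(abs(l-264)<12)&(Z>30)&(hsv[...,0]>=20)&(hsv[...,0]<=34)&(hsv[...,1]>110)&(hsv[...,2]>60)
    print(nm,"yellow",q.sum(),np.sort(np.round(s[q],1)))
    if nm=="scene":
        q=(s>500)&(s<640)&(abs(l-264)<90)&(abs(Z-37.3)<6)&(hsv[...,0]>100)&(hsv[...,0]<125)&(hsv[...,1]>120)
        print(cv2.minAreaRect((P[q][:,:2]*1000).astype(np.float32)))
        cv2.imwrite(f'pics/{sys.argv[1]}.png',cv2.resize(k['image'][200:280,220:320,::-1],None,fx=6,fy=6))
o=r.get_obs();p=o["tcp_pos"]*1000;print("s",p[:2]@u,"l",p[:2]@n,"z",p[2],"F along",o["contact_force"][:2]@u,o["contact_force"],o["clock"])
E
python3 c.py t7
```

```text
top yellow 4 [667.5 667.7 668.6 669.1]
scene yellow 7 [664.4 665.3 665.8 666.4 667.1 667.7 670.7]
((622.7214965820312, 62.135311126708984), (154.56675720214844, 98.16926574707031), 70.26146697998047)
s 535.384403998156 l 264.7201201034444 z 48.174740115384324 F along -11.34563983237202 [-10.63892284   3.9474265    5.7070567 ] 18.35
```

View pics/t7.png

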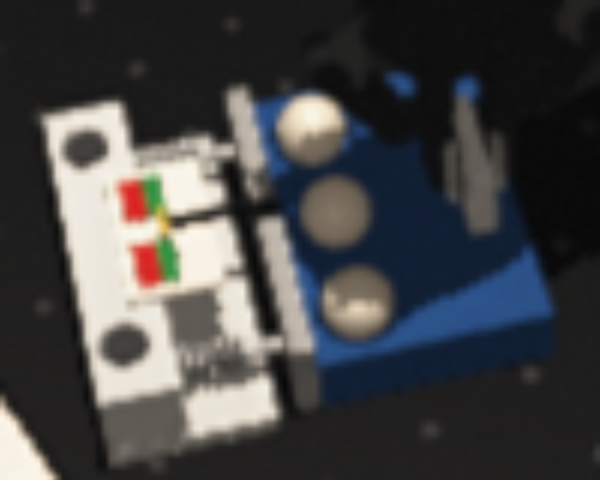

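The pointer (crop (165,220)) stands inside the green band with the carrier square to the plate. Travel is about 10.5–11 mm, judging from the pointer, the plate and the TCP. I'll hold it, then hand in.

Request:
step_arm:
  moves:
    - [0,0,0,0,0,0,5]
    - [0,0,0,0,0,0,5]
    - [0,0,0,0,0,0,5]
    - [0,0,0,0,0,0,5]
    - [0,0,0,0,0,0,5]
    - [0,0,0,0,0,0,5]
    - [0,0,0,0,0,0,5]
    - [0,0,0,0,0,0,5]

```text
clock: 19.15
tcp_pos: [0.5928, 0.0729, 0.0482]
orientation: [-2.56, -1.813, 0.006]
contact_force: [-10.3, 3.7, 6.5]
grip_width: 0.012
gripper_force: 30.8
```

```bash
python3 c.py t8; python3 -c "
from bench import r
print(r.hand_in())"
```

```text
top yellow 5 [668.  668.3 668.4 669.2 669.7]
scene yellow 6 [664.5 665.3 665.8 666.4 667.2 667.7]
((623.3147583007812, 62.63496398925781), (153.7328338623047, 98.11843872070312), 70.41831970214844)
s 535.4058394999444 l 264.70598609257024 z 48.171204269743455 F along -10.847107334584182 [-10.13293767   3.88393573   5.85354392] 19.25
the job is handed in; nothing more can be done
None
```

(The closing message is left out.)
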